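# Slide a medal blank along a jig until it drops into its pocket

## Robot

A 6-joint arm with a two-finger parallel gripper is mounted at the origin on the work surface; the furniture and walls round the work are solid. World frame = base frame: x ahead of the robot, y to its left, z up, the work surface at z = 0. Lengths are in m, angles in rad, forces in N, time in s.
With the tool pointing down it reaches from about 0.3 to 0.825 m from the base axis. Payload 5.4 kg.
Tool frame: the origin (TCP) lies at the very end of the fingers, on their centre line; the grasp point (between the pads) lies 19 mm behind it; y points along the fingers, x is the direction in which the jaws open and shut, and the axes are right-handed (so a half turn about y gives the same grasp; the last joint's range is limited). The gripper opens to 92 mm and grips with 3 to 60 N. Pads are 20 mm wide; open, the fingers measure 128 mm over their backs; the gripper's body (75 mm by 189 mm) begins 69 mm behind the grasp point.
Start: joints at [1.064, 0.158, 1.597, -0, 1.386, -0.21], TCP at [0.168, 0.55, 0.215] pointing down, gripper open.
Joint ranges: [-2.91, 2.91], [-0.94, 2.29], [0.18, 2.7], [-1.29, 4.43], [0.17, 2.64], [-3, 3]. Speed limits (rad/s): [2.57, 2.57, 3.14, 3.14, 3.14, 3.14].

## Interface

Orientations are given as a unit quaternion [x, y, z, w].
In Python, from cell import env gives the robot as it stands.
- The arm moves only by the tool move_arm, never from a script. Its argument "steps" is a list of rows, each an object with "linear": the shift along the tool's x, y, z in m, a list of three; "delta_rot": the turn, a rotation vector about the tool's x, y, z in rad, a list of three; "gripper": the opening, from 0 (shut) to 1 (fully open). A call has 1 to 10 rows; each row shifts and turns the pose as measured when the row begins, along the tool's axes as they then stand; what a row does not reach is not made up. A row lasts 1/12 s, in which the tool goes at most 41.7 mm and 7.16 degrees, less where a joint would pass 70% of its speed; a pose out of reach is approached as far as the arm can. A call is refused whole if a number of a shift passes 0.0417 or a number of a turn 0.125, either way. A call with a gripper value outside its range is refused whole. The fingers move at their own pace and stop on an object; "grip_force" is the grip in N (left out, the last holds). Time passes only in rows, so rows that do not move let the fingers close. It gives the time, the measured TCP pose, the force and the opening at its end, in the units of the state.
- env.get_obs(): the state, without advancing time (a new reading comes with each control period).
- env.camera(name): name is "scene" or "top"; returns a dict with "img" (480x640x3 uint8, red, green, blue), "z_map" (480x640 float32, m along the optical axis (not along the pixel's ray), 0 where there is no reading), "K" (3x3 intrinsics, pixels), "dist_coeffs" ([k1, k2, p1, p2, k3] as OpenCV has them; the pictures are not rectified), "R" (3x3) and "t" (3): a world point X has camera coordinates R X + t. Camera axes: x right, y down, z forward; pixel columns grow to the right and rows downward; lengths in m; the calibration is good to about 2 mm. A picture is of the moment at which its call begins.
- env.finish_job(): hands the job in, once; it reports no verdict.
The state is a dict: "t": time; "joint_pos": joint angles; "qvel": joint speeds; "tau": joint torques, N m; "position": TCP position; "tool_rot": TCP orientation; "wrist_force": force on the tool from outside, world axes, zero at the start; "wrist_torque": the same for the moment, N m; "opening": opening from 0.0 (shut) to 1.0 (fully open).
Only numpy, scipy, OpenCV 4.12 (cv2) and the standard library are available. Lean on these libraries where they do the work, as an engineer would, in place of code of your own. Each camera call takes 0.05 s, during which the arm holds its last target. There are 200 camera calls.

## Task

Pick up the round brass blank, lay it flat on the wide, open end of the wooden jig's channel, and from there slide it along the channel, without lifting it again, until it drops fully into the round pocket in the metal bed and lies flat on the pocket's floor. Nobody has measured where the bed is set, so feel for the pocket and push gently: do not force the blank against the jig. Leave the spool, the ink bottle and the eraser where they are.

Things in the scene. Friction and masses are not known exactly. Their poses are not given: they have to be found in the camera images.
- disc: the blank: plain flat brass disc, 50 mm across, 10 mm thick, about 0.15 kg, flat on the table left of the jig. Origin: centre of its underside, z up; yaw has no meaning. On the bed it is pushed towards the jig's -y by its +y edge and resists by about 1 N. At the pocket its front edge dips first and it can catch aslant by a few N; pushed on some 5 mm it falls flat, its top 6 mm above the bed, and stands firm.
- jig: the jig, fixed: wooden base 120 (x) by 250 mm (y), an aluminium bed in it, a wooden guide strip along each side; a straight channel runs along its y axis over x = 0. Origin: centre of the base's underside, on the table; z up. Bed top, where the blank slides, 22 mm above the origin; strips' top 26 mm, so 4 mm lips; a wooden stop 28 mm high closes the channel at y = -115 mm.
- spool: cotton spool, 31 mm across, 40 mm tall, standing on the table; origin at the centre of its underside. A bystander.
- ink: small black ink bottle, 42 mm across, 60 mm tall, standing on the table; origin at the centre of its underside. A bystander.
- eraser: block eraser, 25 x 43 x 15 mm, lying on the table; origin at the centre of its underside. A bystander.
- load (a point): middle of the channel's wide open end, on the bed's top, at (0, +75, 22) mm in the jig's frame, jig's axes: lay the blank here. The channel is about 80 mm wide for y over +60 mm (bed reaches to at least +115 mm), narrows from y = +60 to +10 mm, and is 53 mm wide from there to the stop.
- reach (a point): a point on the bed's top, at (0, -45, 22) mm in the jig's frame: NOT the pocket, but the middle of the stretch where it may be. The round pocket, 54.4 mm across, 4 mm deep, is cut in the bed on the channel's centre line. The bed was set by hand and is locked: the pocket's centre lies anywhere from y = -70 to -20 mm and must be felt for.
Not all that is in view belongs to the job. Of the things like the disc, leave any that is blue or white; of the rest the larger one is meant.

How it is judged:
By the outcome, as a careful person would: the job done as asked, in the order asked, and still so for the second after the job is handed in, with the robot touching nothing.
It also fails if it takes over 58 s, if anything falls off the work surface, if the arm or the gripper's body presses on something with over 40 N, if the wrist force passes 120 N, or if a joint passes its speed limit or range.

## Working session

There is one attempt and no reset: what is moved stays moved. The work goes in short steps, Python scripts to look and compute and a tool call to move; the robot and the scene stay as the last step left them, time stands still between calls to the robot, and variables do not carry over. Pictures are saved under pics/ and viewed, about 8 in all and at most 12, crops included, and the job is handed in when it is done.

Besides the shell and the picture viewer there is one more tool, called after "Request:" in YAML: its name, and indented under it one key for each argument. move_arm: Moves the arm, as the interface text tells. Its arguments: {"type":"object","properties":{"steps":{"type":"array"},"grip_force":{"type":"number"}},"required":["steps"]}

```bash
mkdir -p pics; ls; python3 - <<'E'
from cell import env
import cv2,numpy as np
o=env.get_obs(); print(o)
for n in("scene","top"):
    c=env.camera(n); np.savez(f"{n}.npz",**c); cv2.imwrite(f"pics/{n}0.png",c["img"][:,:,::-1]); print(n,c["K"],c["dist_coeffs"],c["R"],c["t"])
E
```

```text
pics
{'t': 0.0, 'joint_pos': array([ 1.06392076e+00,  1.59038735e-01,  1.59816743e+00,  2.09542508e-05,
        1.38618032e+00, -2.10096968e-01]), 'qvel': array([ 0.00018932, -0.00060232, -0.00013564, -0.00047433,  0.00044462,
       -0.00063475]), 'tau': array([ 7.27996776e-04, -3.85565579e+01, -3.22110200e+01,  7.01268576e-02,
        3.78162798e-02, -1.37138372e-04]), 'position': array([0.16787185, 0.54933006, 0.21365716]), 'tool_rot': array([ 0.56868447,  0.42000101, -0.42116163, -0.56817252]), 'wrist_force': array([ 0.16302728, -0.12562965, -0.1013543 ]), 'wrist_torque': array([-0.02008315, -0.05409344, -0.06653207]), 'opening': 0.9975847418145604}
scene [[474.73053807   0.         324.55893174]
 [  0.         474.73053807 233.77833602]
 [  0.           0.           1.        ]] [-0.02167697  0.          0.          0.          0.        ] [[ 0.90247025 -0.43073337 -0.00402494]
 [-0.29944133 -0.62061612 -0.72468649]
 [ 0.30964872  0.65521324 -0.68906697]] [-0.33917939  0.19509563  0.78831128]
top [[522.32199296   0.         316.15564974]
 [  0.         522.32199296 237.03877198]
 [  0.           0.           1.        ]] [0.03219908 0.         0.         0.         0.        ] [[-0.1317906  -0.99127452 -0.00246107]
 [-0.96982343  0.1294516  -0.20660302]
 [ 0.2051189  -0.02484153 -0.97842176]] [0.11316914 0.4251195  1.12352998]
```

View pics/scene0.png

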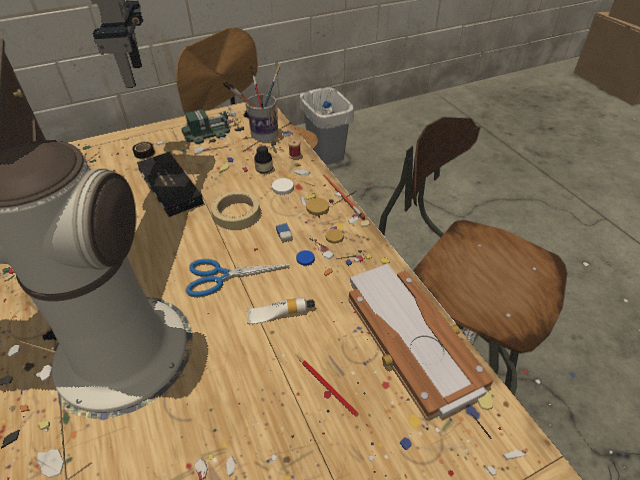

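View pics/top0.png

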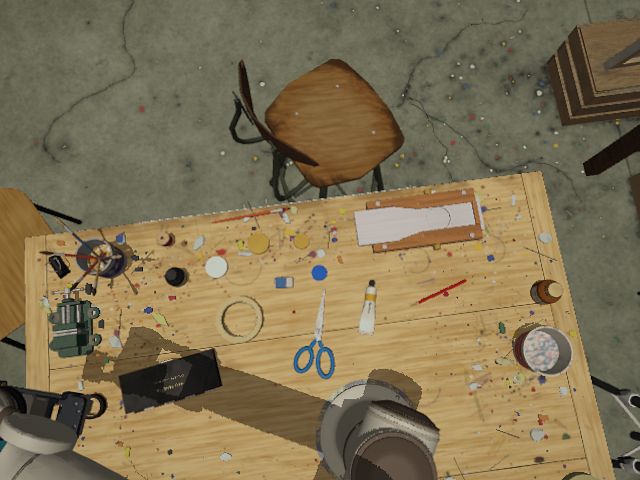

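The scene view shows four discs: white (283,186), larger brass (317,205), smaller brass (335,236) and blue (305,258). In the top view they are at (216,267), (259,243), (302,241) and (319,272). The larger brass one fits the description. The jig is at about (420,340) in scene and (420,220) in top, with its wide end to the left (world +y). I'll measure these and confirm the disc in one crop.

```bash
cat > h.py <<'E'
import numpy as np,cv2
def ray(c,uv,z):
    uv=np.asarray(uv,float).reshape(-1,1,2)
    p=cv2.undistortPoints(uv,c["K"],c["dist_coeffs"]).reshape(-1,2)
    d=np.c_[p,np.ones(len(p))]@c["R"]; o=-c["R"].T@c["t"]
    s=(z-o[2])/d[:,2]; return o+s[:,None]*d
def proj(c,P):
    return cv2.projectPoints(np.asarray(P,float),cv2.Rodrigues(c["R"])[0],c["t"],c["K"],c["dist_coeffs"])[0].reshape(-1,2)
def blob(c,mask,near,z):
    n,l,s,ce=cv2.connectedComponentsWithStats(mask.astype(np.uint8))
    i=1+np.argmin(np.linalg.norm(ce[1:]-near,axis=1))
    ct=max(cv2.findContours((l==i).astype(np.uint8),0,1)[0],key=cv2.contourArea)
    W=ray(c,ct.reshape(-1,2),z)[:,:2]
    return ce[i],s[i,4],W,cv2.minEnclosingCircle(W.astype(np.float32))
E
python3 - <<'E'
import numpy as np,cv2
from h import *
S={n:dict(np.load(n+".npz")) for n in("scene","top")}
near={"scene":[(317,205),(335,236)],"top":[(259,243),(302,241)]}
for n,c in S.items():
    hsv=cv2.cvtColor(c["img"],cv2.COLOR_RGB2HSV)
    for u in near[n]:
        print(n,u,hsv[u[1],u[0]],"table",hsv[u[1]+14,u[0]-20])
        h0=hsv[u[1],u[0]].astype(int); m=(abs(hsv.astype(int)-h0)<[6,40,35]).all(2)
        ce,a,W,ci=blob(c,m,u,.010); print(ce,a,W.mean(0),(W.max(0)+W.min(0))/2,np.ptp(W,axis=0),ci)
        print("z_map height", (c["R"].T@(np.r_[cv2.undistortPoints(np.array([[u]],float),c["K"],c["dist_coeffs"]).ravel(),1]*c["z_map"][u[1],u[0]]-c["t"])))
s=S["scene"]["img"][150:270,240:400,::-1]; t=S["top"]["img"][170:270,330:500,::-1]
a=cv2.resize(s,(640,480),interpolation=2)[:290]
b=cv2.resize(t,None,fx=4.6,fy=4.6,interpolation=2)
cv2.imwrite("pics/crop1.png",a)
d=S["scene"]["img"][255:425,335:500,::-1]
d=cv2.resize(d,None,fx=2.3,fy=2.3,interpolation=2); b=cv2.resize(b,(400,235)); 
out=np.zeros((600,800,3),np.uint8); out[:290,:640]=a; out[290:290+235,:400]=b; h,w=min(310,d.shape[0]),d.shape[1]; d=cv2.resize(d,(390,310)); out[290:600,405:795]=d
cv2.imwrite("pics/crop1.png",out)
E
```

```text
scene (317, 205) [ 19 143 169] table [ 18 106 199]
[278. 139.] 1 [0.46813644 0.47546183] [0.46813644 0.47546183] [0. 0.] ((0.46813642978668213, 0.47546181082725525), 9.999999747378752e-05)
z_map height [0.44558861 0.18437164 0.01399202]
scene (335, 236) [ 19 145 163] table [ 17 117 188]
[337. 226.] 1 [0.45658777 0.10862409] [0.45658777 0.10862409] [0. 0.] ((0.4565877616405487, 0.10862409323453903), 9.999999747378752e-05)
z_map height [0.44030107 0.08521219 0.00800968]
top (259, 243) [ 21 160 178] table [ 20 113 188]
[257.51740139 242.58236659] 431 [0.44809549 0.18754312] [0.44750082 0.18642399] [0.05307938 0.0820591 ] ((0.45641466975212097, 0.18618357181549072), 0.04163134843111038)
z_map height [0.44701683 0.18717923 0.01029448]
top (302, 241) [ 21 161 176] table [ 19 111 182]
[302.71548117 240.84937238] 239 [0.43606764 0.07948836] [0.43917542 0.07830143] [0.0381723  0.06465125] ((0.43170225620269775, 0.07823686301708221), 0.03254769369959831)
z_map height [0.43975936 0.08868581 0.00463509]
```

View pics/crop1.png

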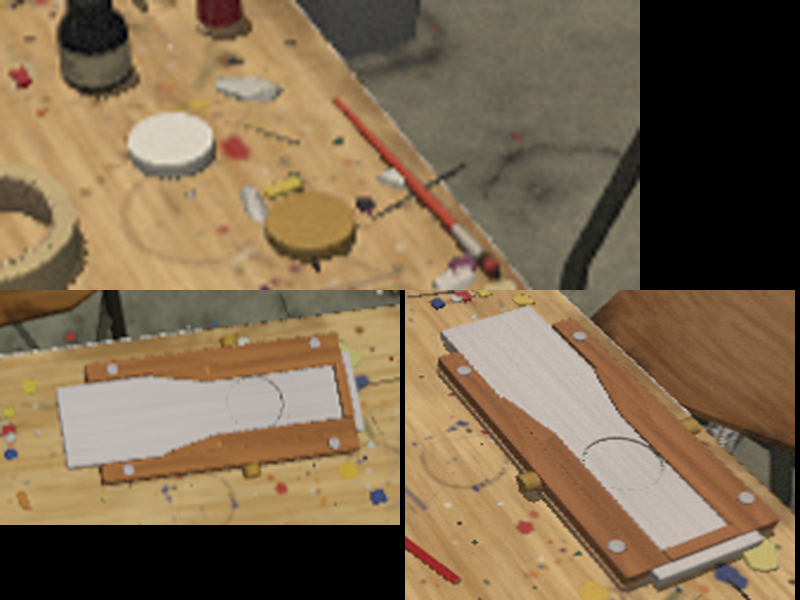

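The crop confirms the larger brass disc: solid, about 50 mm, at scene (317,205). The pocket's outline can be seen faintly in the channel. Next I'll fit the disc and jig properly.

```bash
python3 - <<'E'
import numpy as np,cv2
from h import *
S={n:dict(np.load(n+".npz")) for n in("scene","top")}
box={"scene":((285,185,350,225),(335,255,505,425)),"top":((235,225,283,260),(345,180,495,260))}
for n,c in S.items():
    print(n,"cam",-c["R"].T@c["t"])
    hsv=cv2.cvtColor(c["img"],cv2.COLOR_RGB2HSV).astype(int)
    x0,y0,x1,y1=box[n][0]; m=np.zeros((480,640),np.uint8)
    m[y0:y1,x0:x1]=(hsv[y0:y1,x0:x1,1]>132)&(abs(hsv[y0:y1,x0:x1,0]-20)<5)&(hsv[y0:y1,x0:x1,2]>(150))
    m=cv2.morphologyEx(m,cv2.MORPH_OPEN,cv2.getStructuringElement(2,(7,7)))
    ct=max(cv2.findContours(m,0,1)[0],key=cv2.contourArea).reshape(-1,2)
    W=ray(c,ct,.010)[:,:2]; print("disc",ct.mean(0),(W.max(0)+W.min(0))/2,np.ptp(W,axis=0),cv2.fitEllipse(W.astype(np.float32)*1000))
    x0,y0,x1,y1=box[n][1]; m[:]=0
    h=hsv[y0:y1,x0:x1]; m[y0:y1,x0:x1]=(h[...,0]<15)&(h[...,1]>120)&(h[...,2]>90)
    m=cv2.morphologyEx(m,cv2.MORPH_OPEN,np.ones((5,5)))
    pts=np.argwhere(m>0)[:,::-1]; W=ray(c,pts,.026)[:,:2]
    r=cv2.minAreaRect((W*1000).astype(np.float32)); print("jig",r,cv2.boxPoints(r))
    m[:]=0; m[y0:y1,x0:x1]=(h[...,1]<45)&(h[...,2]>150)
    m=cv2.morphologyEx(m,cv2.MORPH_OPEN,np.ones((5,5)))
    pts=np.argwhere(m>0)[:,::-1]; W=ray(c,pts,.022)[:,:2]; np.save(n+"_bed.npy",W)
    # centre line of bed
    for y in np.arange(W[:,1].min(),W[:,1].max(),.02):
        s=W[abs(W[:,1]-y)<.002]
        if len(s):print(round(y,3),s[:,0].min().round(4),s[:,0].max().round(4),s[:,0].mean().round(4))
E
```

```text
scene cam [ 0.12041943 -0.54152838  0.68321725]
disc [317.   204.52] [0.44838134 0.19109403] [0.04682517 0.04703934] ((448.36932373046875, 190.48046875), (44.896183013916016, 45.83061218261719), 65.9025650024414)
jig ((469.4544677734375, -193.88221740722656), (244.39883422851562, 255.3005828857422), 3.6212615966796875) [[ 339.43652   -74.20502 ]
 [ 355.56152  -328.99588 ]
 [ 599.4724   -313.55942 ]
 [ 583.3474    -58.768555]]
-0.328 0.4142 0.4819 0.4481
-0.308 0.4304 0.4712 0.4504
-0.288 0.399 0.4758 0.4476
-0.268 0.4251 0.4753 0.4501
-0.248 0.4251 0.4759 0.45
-0.228 0.4252 0.4731 0.4492
-0.208 0.4317 0.4725 0.4502
-0.188 0.4257 0.4753 0.4506
-0.168 0.4217 0.4794 0.4501
-0.148 0.418 0.484 0.4504
-0.128 0.4116 0.4887 0.4496
-0.108 0.4097 0.4891 0.4498
-0.088 0.4116 0.4882 0.4488
-0.068 0.4107 0.4886 0.4495
-0.048 0.4104 0.4877 0.4487
top cam [0.19674825 0.0850595  1.18739566]
disc [257.78947368 242.47368421] [0.44865355 0.18931648] [0.04955346 0.04732916] ((448.4651794433594, 189.74978637695312), (46.59794998168945, 46.988948822021484), 27.970291137695312)
jig ((447.773681640625, -192.6702880859375), (249.69471740722656, 117.89266967773438), 89.95218658447266) [[ 388.72318 -317.4684 ]
 [ 506.6158  -317.5668 ]
 [ 506.8242   -67.87216]
 [ 388.93155  -67.77377]]
-0.308 0.4258 0.4736 0.4496
-0.288 0.4256 0.4761 0.4508
-0.268 0.424 0.4765 0.4508
-0.248 0.4265 0.4716 0.4482
-0.228 0.4243 0.4746 0.4498
-0.208 0.4247 0.4747 0.4484
-0.188 0.4251 0.4751 0.4507
-0.168 0.4206 0.4802 0.4498
-0.148 0.4161 0.483 0.4491
-0.128 0.4096 0.4881 0.4485
-0.108 0.4097 0.4885 0.4488
-0.088 0.4101 0.4886 0.4496
-0.068 0.4105 0.489 0.449
-0.048 0.4106 0.4891 0.4495
```

```bash
cat >> h.py <<'E'
from scipy.spatial.transform import Rotation as Rn
def plan(o,target,ax=None):
    """shift in tool axes to world target; turn (rotvec tool axes) making tool x along +-world y, tool y down"""
    R=Rn.from_quat(o["tool_rot"]); M=R.as_matrix()
    best=min((Rn.from_matrix(np.array([x,[0,0,-1],np.cross(x,[0,0,-1])]).T) for x in ([0,1,0],[0,-1,0])),key=lambda g:(R.inv()*g).magnitude())
    print("tool axes (cols x,y,z)\n",M.round(4)); print("turn",(R.inv()*best).as_rotvec().round(4))
    d=np.array(target)-o["position"]; print("world d",d.round(4),"tool now",(M.T@d).round(4),"tool aligned",(best.as_matrix().T@d).round(4)); print(best.as_matrix().round(1))
E
python3 - <<'E'
from cell import env
from h import *
plan(env.get_obs(),[.4485,.190,.06])
S=dict(np.load("scene.npz")); 
# pocket rim: dark-ish pixels inside channel area
for n in("scene","top"):
    c=dict(np.load(n+".npz")); g=cv2.cvtColor(c["img"],cv2.COLOR_RGB2GRAY).astype(float)
    ys=np.arange(-.305,-.16,.002)
    for dx in(0,):
        v=[]
        for y in ys:
            P=np.array([[.4497+a,y,.022] for a in np.linspace(-.006,.006,5)]); p=proj(c,P).astype(np.float32)
            v.append(cv2.remap(g.astype(np.float32),p[:,:1],p[:,1:],1).mean())
        v=np.array(v); i=np.argsort(v)[:8]; print(n,[(ys[k].round(3),int(v[k])) for k in sorted(i)],np.median(v))
E
```

```text
tool axes (cols x,y,z)
 [[ 2.925e-01 -8.000e-04 -9.563e-01]
 [ 9.563e-01 -1.400e-03  2.925e-01]
 [-1.600e-03 -1.000e+00  3.000e-04]]
turn [-0.0006 -0.2968 -0.0015]
world d [ 0.2806 -0.3594 -0.1537] tool now [-0.2613  0.154  -0.3735] tool aligned [-0.3594  0.1537 -0.2806]
[[ 0.  0. -1.]
 [ 1.  0.  0.]
 [ 0. -1.  0.]]
scene [(np.float64(-0.259), 183), (np.float64(-0.257), 182), (np.float64(-0.255), 179), (np.float64(-0.251), 183), (np.float64(-0.249), 183), (np.float64(-0.239), 183), (np.float64(-0.203), 134), (np.float64(-0.201), 138)] 185.84082
top [(np.float64(-0.271), 179), (np.float64(-0.269), 178), (np.float64(-0.263), 178), (np.float64(-0.261), 178), (np.float64(-0.255), 151), (np.float64(-0.253), 143), (np.float64(-0.251), 177), (np.float64(-0.201), 177)] 180.35938
```

Request:
move_arm:
  steps:
    - {"linear":[0,0,0],"delta_rot":[0,-0.1,0],"gripper":1}
    - {"linear":[0,0,0],"delta_rot":[0,-0.1,0],"gripper":1}
    - {"linear":[0,0,0],"delta_rot":[0,-0.097,0],"gripper":1}
    - {"linear":[-0.03,0,-0.024],"delta_rot":[0,0,0],"gripper":1}
    - {"linear":[-0.03,0,-0.024],"delta_rot":[0,0,0],"gripper":1}
    - {"linear":[-0.03,0,-0.024],"delta_rot":[0,0,0],"gripper":1}
    - {"linear":[-0.03,0,-0.024],"delta_rot":[0,0,0],"gripper":1}
    - {"linear":[-0.03,0,-0.024],"delta_rot":[0,0,0],"gripper":1}
    - {"linear":[-0.03,0,-0.024],"delta_rot":[0,0,0],"gripper":1}
    - {"linear":[-0.03,0,-0.024],"delta_rot":[0,0,0],"gripper":1}

```text
t: 0.93
position: [0.3384, 0.3366, 0.2081]
tool_rot: [-0.492, -0.504, 0.511, 0.493]
wrist_force: [0.7, -0.2, 0.3]
opening: 1.0
```

Request:
move_arm:
  steps:
    - {"linear":[-0.03,0,-0.024],"delta_rot":[0,0,0],"gripper":1}
    - {"linear":[-0.03,0,-0.024],"delta_rot":[0,0,0],"gripper":1}
    - {"linear":[-0.03,0,-0.024],"delta_rot":[0,0,0],"gripper":1}
    - {"linear":[-0.03,0,-0.02],"delta_rot":[0,0,0],"gripper":1}
    - {"linear":[0,0.03,0],"delta_rot":[0,0,0],"gripper":1}
    - {"linear":[0,0.03,0],"delta_rot":[0,0,0],"gripper":1}
    - {"linear":[0,0.03,0],"delta_rot":[0,0,0],"gripper":1}
    - {"linear":[0,0,0],"delta_rot":[0,0,0],"gripper":1}

```text
t: 1.6
position: [0.4426, 0.2037, 0.1157]
tool_rot: [-0.497, -0.502, 0.507, 0.494]
wrist_force: [-1.4, 0.0, -0.3]
opening: 1.002
```

```bash
python3 - <<'E'
from cell import env
from h import *
o=env.get_obs(); plan(o,[.4485,.190,.003]); print(o["t"],o["position"],o["wrist_force"])
E
```

```text
tool axes (cols x,y,z)
 [[-0.0171 -0.0025 -0.9999]
 [ 0.9998 -0.0078 -0.0171]
 [-0.0078 -1.      0.0027]]
turn [-0.0026  0.0171 -0.0078]
world d [ 0.0059 -0.0137 -0.1127] tool now [-0.013   0.1128 -0.006 ] tool aligned [-0.0137  0.1127 -0.0059]
[[ 0.  0. -1.]
 [ 1.  0.  0.]
 [ 0. -1.  0.]]
1.6 [0.44259852 0.20373685 0.11569172] [-1.37787842  0.00709662 -0.33644569]
```

Request:
move_arm:
  steps:
    - {"linear":[-0.007,0.01,-0.003],"delta_rot":[-0.0026,0.017,-0.0078],"gripper":1}
    - {"linear":[-0.007,0.02,-0.003],"delta_rot":[0,0,0],"gripper":1}
    - {"linear":[0,0.02,0],"delta_rot":[0,0,0],"gripper":1}
    - {"linear":[0,0.02,0],"delta_rot":[0,0,0],"gripper":1}
    - {"linear":[0,0,0],"delta_rot":[0,0,0],"gripper":1}
    - {"linear":[0,0,0],"delta_rot":[0,0,0],"gripper":1}

```text
t: 2.1
position: [0.4505, 0.1903, 0.0485]
tool_rot: [0.5, 0.501, -0.5, -0.5]
wrist_force: [0.4, -0.3, 0.2]
opening: 0.998
```

```bash
python3 - <<'E'
from cell import env
from h import *
o=env.get_obs(); plan(o,[.4485,.190,.003]); print(o["t"],o["position"],o["wrist_force"])
a=env.camera("scene")["img"][120:240,240:400,::-1]
b=env.camera("top")["img"][190:290,200:330,::-1]
cv2.imwrite("pics/g1.png",np.hstack([cv2.resize(a,(400,300)),cv2.resize(b,(390,300))]))
E
```

```text
tool axes (cols x,y,z)
 [[-1.0e-03  1.7e-03 -1.0e+00]
 [ 1.0e+00  9.0e-04 -1.0e-03]
 [ 9.0e-04 -1.0e+00 -1.7e-03]]
turn [0.0017 0.001  0.0009]
world d [-0.002  -0.0003 -0.0455] tool now [-0.0003  0.0455  0.0021] tool aligned [-0.0003  0.0455  0.002 ]
[[ 0.  0. -1.]
 [ 1.  0.  0.]
 [ 0. -1.  0.]]
2.1 [0.45049015 0.19027066 0.04850532] [ 0.35538241 -0.29711587  0.21085357]
```

View pics/g1.png

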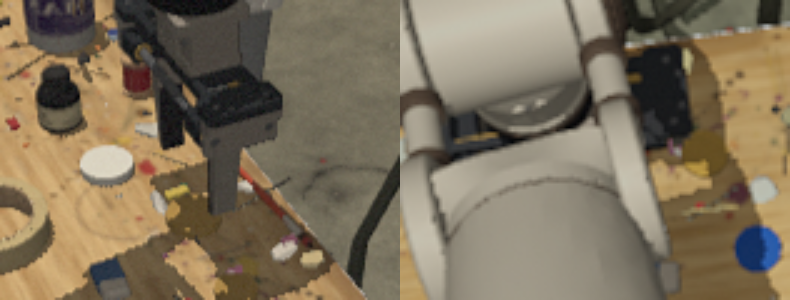

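The fingers straddle the disc (crop 190,213). The white disc, ink bottle and spool are clear. I'll go down and grip gently.

Request:
move_arm:
  steps:
    - {"linear":[0,0.02,0.002],"delta_rot":[0,0,0],"gripper":1}
    - {"linear":[0,0.015,0],"delta_rot":[0,0,0],"gripper":1}
    - {"linear":[0,0.007,0],"delta_rot":[0,0,0],"gripper":1}
    - {"linear":[0,0.002,0],"delta_rot":[0,0,0],"gripper":1}
    - {"linear":[0,0,0],"delta_rot":[0,0,0],"gripper":1}
  grip_force: 15

```text
t: 2.62
position: [0.4558, 0.1925, 0.0122]
tool_rot: [0.503, 0.506, -0.496, -0.496]
wrist_force: [0.4, -0.8, 0.1]
opening: 0.996
```

Request:
move_arm:
  steps:
    - {"linear":[0,0,0],"delta_rot":[0,0,0],"gripper":0.4}
    - {"linear":[0,0,0],"delta_rot":[0,0,0],"gripper":0.4}
    - {"linear":[0,0,0],"delta_rot":[0,0,0],"gripper":0.4}
    - {"linear":[0,0,0],"delta_rot":[0,0,0],"gripper":0.4}
    - {"linear":[0,0,0],"delta_rot":[0,0,0],"gripper":0.4}
    - {"linear":[0,0,0],"delta_rot":[0,0,0],"gripper":0.4}
    - {"linear":[0,0,0],"delta_rot":[0,0,0],"gripper":0.4}
    - {"linear":[0,0,0],"delta_rot":[0,0,0],"gripper":0.4}
  grip_force: 15

```text
t: 3.28
position: [0.4591, 0.1931, 0.0166]
tool_rot: [0.504, 0.508, -0.494, -0.494]
wrist_force: [-0.3, 0.2, -0.4]
opening: 0.441
```

Request:
move_arm:
  steps:
    - {"linear":[0,-0.01,0],"delta_rot":[0,0,0],"gripper":1}
    - {"linear":[0,0,0],"delta_rot":[0,0,0],"gripper":1}
    - {"linear":[0,0,0],"delta_rot":[0,0,0],"gripper":1}
    - {"linear":[0,0,0],"delta_rot":[0,0,0],"gripper":1}
    - {"linear":[0,0,0],"delta_rot":[0,0,0],"gripper":1}

```text
t: 3.7
position: [0.459, 0.1931, 0.028]
tool_rot: [0.504, 0.508, -0.494, -0.494]
wrist_force: [0.4, 0.2, 0.6]
opening: 0.779
```

```bash
python3 - <<'E'
from cell import env
from h import *
c=env.camera("scene")
for i in range(5):
    o=env.get_obs(); print(o["t"],o["position"],o["tool_rot"],o["joint_pos"],o["qvel"].round(4),o["opening"]); env.camera("top")
plan(o,[.4485,.190,.003])
cv2.imwrite("pics/g2.png",cv2.resize(c["img"][140:240,260:380,::-1],(600,500)))
E
```

```text
3.75 [0.45895565 0.1930997  0.02793156] [ 0.50412249  0.50799412 -0.49360359 -0.49412344] [ 1.54648639e-01  1.81664563e-01  1.97665472e+00  7.62216825e-04
  9.58498943e-01 -1.41993008e+00] [0.0009 0.0017 0.002  0.0006 0.0008 0.0009] 0.8248279646111103
3.8 [0.45889895 0.19308189 0.02784198] [ 0.50408781  0.50794892 -0.4936566  -0.49415234] [ 1.54636347e-01  1.81812025e-01  1.97669956e+00  7.51126524e-04
  9.58471827e-01 -1.41994977e+00] [-0.001   0.0041  0.0005 -0.0015 -0.      0.0001] 0.8720713650766949
3.85 [0.45881093 0.19308849 0.0277547 ] [ 0.50404656  0.50789744 -0.4936966  -0.49420737] [ 1.54656222e-01  1.81916012e-01  1.97678937e+00  7.90896737e-04
  9.58462884e-01 -1.41992714e+00] [0.     0.0021 0.0001 0.0011 0.0023 0.0004] 0.9135567388050627
3.9 [0.45878532 0.19309386 0.02773851] [ 0.50402359  0.50789086 -0.49372847 -0.49420572] [ 1.54680578e-01  1.81941255e-01  1.97679852e+00  7.81325391e-04
  9.58490183e-01 -1.41994730e+00] [ 0.0008  0.0008 -0.0002  0.0002 -0.0005  0.0005] 0.9538265456017697
3.95 [0.45874861 0.19309877 0.02771291] [ 0.5040051   0.50785934 -0.49374532 -0.49424013] [ 1.54689435e-01  1.81981702e-01  1.97681235e+00  8.04923264e-04
  9.58535290e-01 -1.41992119e+00] [ 0.0007  0.0001  0.0002  0.0008 -0.     -0.0009] 0.9882913006983061
tool axes (cols x,y,z)
 [[-0.0034  0.0239 -0.9997]
 [ 1.      0.0044 -0.0033]
 [ 0.0043 -0.9997 -0.0239]]
turn [0.0239 0.0034 0.0043]
world d [-0.0102 -0.0031 -0.0247] tool now [-0.0032  0.0244  0.0108] tool aligned [-0.0031  0.0247  0.0102]
[[ 0.  0. -1.]
 [ 1.  0.  0.]
 [ 0. -1.  0.]]
```

View pics/g2.png

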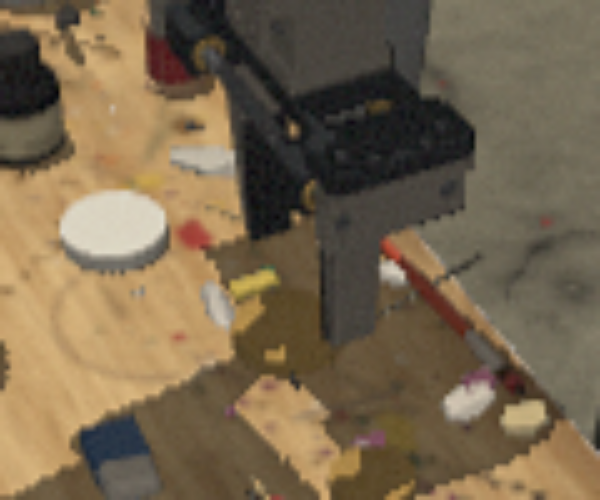

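Request:
move_arm:
  steps:
    - {"linear":[-0.001,0,0.004],"delta_rot":[0.012,0.0017,0.002],"gripper":1}
    - {"linear":[-0.001,0,0.004],"delta_rot":[0.012,0.0017,0.002],"gripper":1}
    - {"linear":[-0.001,0,0.002],"delta_rot":[0,0,0],"gripper":1}
    - {"linear":[0,0.005,0],"delta_rot":[0,0,0],"gripper":1}

```text
t: 4.33
position: [0.4483, 0.1899, 0.0229]
tool_rot: [-0.5, -0.5, 0.5, 0.5]
wrist_force: [-0.2, -0.1, 0.0]
opening: 0.999
```

```bash
cat > st.py <<'E'
import sys
from cell import env
from h import *
o=env.get_obs(); print("t",round(o["t"],2),"pos",o["position"].round(4),"F",o["wrist_force"].round(2),"T",o["wrist_torque"].round(2),"open",round(o["opening"],3))
R=Rn.from_quat(o["tool_rot"]);G=Rn.from_matrix([[0,0,-1],[1,0,0],[0,-1,0]])
print("turn",(R.inv()*G).as_rotvec().round(4)," tool shift to",sys.argv[1:],(R.as_matrix().T@(np.array(sys.argv[1:],float)-o["position"])).round(4))
E
python3 st.py .4485 .190 .004
```

```text
t 4.33 pos [0.4483 0.1899 0.0229] F [-0.24 -0.07  0.01] T [ 0.03 -0.   -0.01] open 0.999
turn [-0.0016 -0.0003  0.    ]  tool shift to ['.4485', '.190', '.004'] [ 0.0001  0.0189 -0.0002]
```

Request:
move_arm:
  steps:
    - {"linear":[0,0.006,0],"delta_rot":[0,0,0],"gripper":1}
    - {"linear":[0,0.006,0],"delta_rot":[0,0,0],"gripper":1}
    - {"linear":[0,0.006,0],"delta_rot":[0,0,0],"gripper":1}
    - {"linear":[0,0,0],"delta_rot":[0,0,0],"gripper":1}

```text
t: 4.67
position: [0.447, 0.1896, 0.0017]
tool_rot: [-0.499, -0.499, 0.501, 0.501]
wrist_force: [-0.3, -0.1, 0.7]
opening: 1.005
```

```bash
python3 st.py .4485 .190 .004
```

```text
t 4.67 pos [0.447  0.1896 0.0017] F [-0.27 -0.13  0.66] T [0.04 0.03 0.03] open 1.005
turn [-0.0036 -0.0005 -0.0003]  tool shift to ['.4485', '.190', '.004'] [ 0.0004 -0.0023 -0.0015]
```

Request:
move_arm:
  steps:
    - {"linear":[0.0004,-0.0025,-0.0015],"delta_rot":[-0.0036,0,0],"gripper":0.45}
    - {"linear":[0,0,0],"delta_rot":[0,0,0],"gripper":0.45}
    - {"linear":[0,0,0],"delta_rot":[0,0,0],"gripper":0.45}
    - {"linear":[0,0,0],"delta_rot":[0,0,0],"gripper":0.45}
  grip_force: 15

```text
t: 5.0
position: [0.4483, 0.19, 0.0037]
tool_rot: [-0.5, -0.499, 0.5, 0.5]
wrist_force: [0.1, 0.7, 0.1]
opening: 0.733
```

```bash
python3 st.py .4485 .190 .004
```

```text
t 5.0 pos [0.4483 0.19   0.0037] F [0.07 0.75 0.08] T [ 0.02  0.03 -0.09] open 0.733
turn [-0.0011 -0.0006 -0.0005]  tool shift to ['.4485', '.190', '.004'] [ 0.     -0.0003 -0.0002]
```

Request:
move_arm:
  steps:
    - {"linear":[0,0,0],"delta_rot":[0,0,0],"gripper":0.4}
    - {"linear":[0,0,0],"delta_rot":[0,0,0],"gripper":0.4}
    - {"linear":[0,0,0],"delta_rot":[0,0,0],"gripper":0.4}
    - {"linear":[0,0,0],"delta_rot":[0,0,0],"gripper":0.4}
    - {"linear":[0,0,0],"delta_rot":[0,0,0],"gripper":0.4}

```text
t: 5.42
position: [0.4489, 0.1901, 0.0043]
tool_rot: [0.5, 0.5, -0.5, -0.5]
wrist_force: [-0.3, 0.2, -0.9]
opening: 0.536
```

```bash
python3 st.py .4485 .190 .004
```

```text
t 5.42 pos [0.4489 0.1901 0.0043] F [-0.27  0.24 -0.87] T [ 0.03 -0.    0.01] open 0.536
turn [ 0.0004 -0.0004 -0.0002]  tool shift to ['.4485', '.190', '.004'] [-0.0001  0.0003  0.0004]
```

Gripped: opening 0.536, which is 49 mm. Lifting.

Request:
move_arm:
  steps:
    - {"linear":[0,-0.015,0],"delta_rot":[0,0,0],"gripper":0.4}
    - {"linear":[0,-0.02,0],"delta_rot":[0,0,0],"gripper":0.4}
    - {"linear":[0,-0.02,0],"delta_rot":[0,0,0],"gripper":0.4}
    - {"linear":[0,-0.015,0],"delta_rot":[0,0,0],"gripper":0.4}
    - {"linear":[0,0,0],"delta_rot":[0,0,0],"gripper":0.4}
  grip_force: 20

```text
t: 5.83
position: [0.4456, 0.1896, 0.0742]
tool_rot: [-0.499, -0.498, 0.502, 0.502]
wrist_force: [0.8, -0.6, -1.7]
opening: 0.532
```

```bash
python3 st.py .4497 -.1175 .08
```

```text
t 5.83 pos [0.4456 0.1896 0.0742] F [ 0.8  -0.61 -1.7 ] T [0.02 0.   0.02] open 0.532
turn [-0.0071 -0.0006 -0.0014]  tool shift to ['.4497', '-.1175', '.08'] [-0.3071 -0.0054 -0.0042]
```

Request:
move_arm:
  steps:
    - {"linear":[-0.015,-0.006,-0.004],"delta_rot":[-0.007,0,0],"gripper":0.4}
    - {"linear":[-0.03,0,0],"delta_rot":[0,0,0],"gripper":0.4}
    - {"linear":[-0.03,0,0],"delta_rot":[0,0,0],"gripper":0.4}
    - {"linear":[-0.03,0,0],"delta_rot":[0,0,0],"gripper":0.4}
    - {"linear":[-0.03,0,0],"delta_rot":[0,0,0],"gripper":0.4}
    - {"linear":[-0.03,0,0],"delta_rot":[0,0,0],"gripper":0.4}
    - {"linear":[-0.03,0,0],"delta_rot":[0,0,0],"gripper":0.4}
    - {"linear":[-0.03,0,0],"delta_rot":[0,0,0],"gripper":0.4}
    - {"linear":[-0.02,0,0],"delta_rot":[0,0,0],"gripper":0.4}
    - {"linear":[0,0,0],"delta_rot":[0,0,0],"gripper":0.4}

```text
t: 6.67
position: [0.4458, -0.064, 0.0727]
tool_rot: [-0.497, -0.5, 0.502, 0.5]
wrist_force: [0.8, 0.5, -1.7]
opening: 0.536
```

```bash
python3 st.py .4497 -.1175 .06
```

```text
t 6.67 pos [ 0.4458 -0.064   0.0727] F [ 0.79  0.54 -1.73] T [ 0.04 -0.02 -0.01] open 0.536
turn [-0.0049  0.0049  0.0006]  tool shift to ['.4497', '-.1175', '.06'] [-0.0535  0.0126 -0.0037]
```

Request:
move_arm:
  steps:
    - {"linear":[-0.02,0,-0.002],"delta_rot":[-0.005,0.005,0],"gripper":0.4}
    - {"linear":[-0.02,0,-0.002],"delta_rot":[0,0,0],"gripper":0.4}
    - {"linear":[-0.013,0.005,0],"delta_rot":[0,0,0],"gripper":0.4}
    - {"linear":[0,0.008,0],"delta_rot":[0,0,0],"gripper":0.4}
    - {"linear":[0,0,0],"delta_rot":[0,0,0],"gripper":0.4}

```text
t: 7.08
position: [0.4472, -0.116, 0.0543]
tool_rot: [-0.498, -0.499, 0.499, 0.503]
wrist_force: [0.4, -0.1, -1.7]
opening: 0.532
```

```bash
python3 st.py .4497 -.1175 .026; python3 - <<'E'
from cell import env
from h import *
c=env.camera("scene")
cv2.imwrite("pics/p1.png",cv2.resize(c["img"][200:420,330:500,::-1],(463,600)))
E
```

```text
t 7.08 pos [ 0.4472 -0.116   0.0543] F [ 0.45 -0.1  -1.72] T [0.1  0.01 0.04] open 0.532
turn [-0.005  -0.0032  0.0056]  tool shift to ['.4497', '-.1175', '.026'] [-0.0016  0.0282 -0.0026]
```

View pics/p1.png

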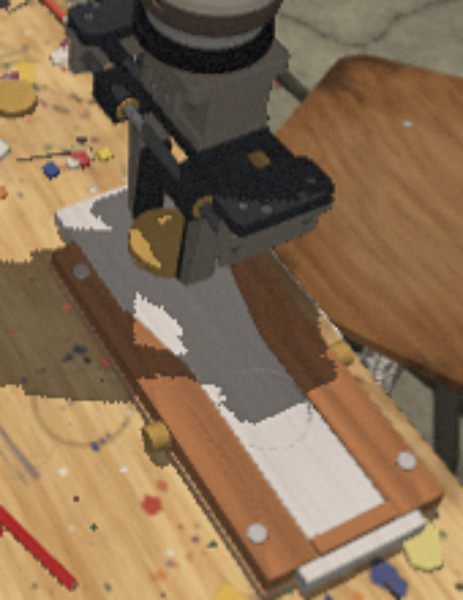

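The disc is held over the wide end (crop 158,240), but it has tipped about the jaw axis. I'll measure the tilt from the depth map.

```bash
cat > tilt.py <<'E'
from cell import env
from h import *
import sys
x0,x1,y0,y1=map(int,sys.argv[1:5])
c=env.camera("scene"); hsv=cv2.cvtColor(c["img"],cv2.COLOR_RGB2HSV)
m=(abs(hsv[...,0].astype(int)-21)<6)&(hsv[...,1]>120)&(c["z_map"]>0); k=np.zeros_like(m); k[y0:y1,x0:x1]=1; m&=k
m=cv2.morphologyEx(m.astype(np.uint8),cv2.MORPH_OPEN,np.ones((3,3)))
v,u=np.nonzero(m); p=cv2.undistortPoints(np.c_[u,v].astype(float)[:,None],c["K"],c["dist_coeffs"]).reshape(-1,2)
P=(np.c_[p,np.ones(len(p))]*c["z_map"][v,u][:,None]-c["t"])@c["R"]
print(len(P),"min",np.percentile(P,2,0).round(4),"max",np.percentile(P,98,0).round(4),"med",np.median(P,0).round(4))
Q=P
for _ in range(4):
    q=Q.mean(0); n=np.linalg.svd(Q-q)[2][2]; n*=np.sign(n[2]); Q=P[abs((P-q)@n)<.004]
print("normal",n.round(3),len(Q))
E
python3 tilt.py 372 400 270 305
```

```text
391 min [ 0.4222 -0.1383  0.0544] max [ 0.4596 -0.095   0.0641] med [ 0.438  -0.1159  0.0618]
normal [ 0.001 -0.018  1.   ] 366
```

Depth says the disc is flat: normal (0,0,1), top at 0.062, and the apparent tilt was shadow and occlusion. Lowering.

Request:
move_arm:
  steps:
    - {"linear":[-0.0015,0.004,-0.0025],"delta_rot":[-0.005,-0.003,0.0055],"gripper":0.4}
    - {"linear":[0,0.006,0],"delta_rot":[0,0,0],"gripper":0.4}
    - {"linear":[0,0.006,0],"delta_rot":[0,0,0],"gripper":0.4}
    - {"linear":[0,0.003,0],"delta_rot":[0,0,0],"gripper":0.4}
    - {"linear":[0,0,0],"delta_rot":[0,0,0],"gripper":0.4}

```text
t: 7.6
position: [0.4509, -0.114, 0.0345]
tool_rot: [0.499, 0.502, -0.501, -0.498]
wrist_force: [-0.4, -0.3, -1.7]
opening: 0.528
```

```bash
python3 st.py .4497 -.1175 .0265
```

```text
t 7.6 pos [ 0.4509 -0.114   0.0345] F [-0.37 -0.3  -1.71] T [0.04 0.05 0.04] open 0.528
turn [ 0.002   0.0059 -0.0007]  tool shift to ['.4497', '-.1175', '.0265'] [-0.0035  0.008   0.0012]
```

Request:
move_arm:
  steps:
    - {"linear":[-0.0035,0,0.001],"delta_rot":[0.002,0.006,0],"gripper":0.4}
    - {"linear":[0,0.003,0],"delta_rot":[0,0,0],"gripper":0.4}
    - {"linear":[0,0.002,0],"delta_rot":[0,0,0],"gripper":0.4}
    - {"linear":[0,0,0],"delta_rot":[0,0,0],"gripper":0.4}

```text
t: 7.93
position: [0.4498, -0.1177, 0.0289]
tool_rot: [0.5, 0.5, -0.5, -0.5]
wrist_force: [-0.5, -1.1, -1.4]
opening: 0.531
```

```bash
python3 st.py .4497 -.1175 .0265
```

```text
t 7.93 pos [ 0.4498 -0.1177  0.0289] F [-0.49 -1.1  -1.44] T [0.04 0.02 0.02] open 0.531
turn [-0.0003 -0.0005 -0.0006]  tool shift to ['.4497', '-.1175', '.0265'] [0.0002 0.0024 0.0001]
```

Request:
move_arm:
  steps:
    - {"linear":[0,0.0015,0],"delta_rot":[0,0,0],"gripper":0.4}
    - {"linear":[0,0,0],"delta_rot":[0,0,0],"gripper":0.4}

```text
t: 8.1
position: [0.4499, -0.1179, 0.0274]
tool_rot: [0.5, 0.5, -0.5, -0.5]
wrist_force: [-0.5, -0.5, -2.3]
opening: 0.534
```

Request:
move_arm:
  steps:
    - {"linear":[0,0.001,0],"delta_rot":[0,0,0],"gripper":0.4}
    - {"linear":[0,0,0],"delta_rot":[0,0,0],"gripper":0.4}

```text
t: 8.27
position: [0.45, -0.118, 0.0264]
tool_rot: [0.501, 0.5, -0.5, -0.5]
wrist_force: [-0.8, -0.8, -2.3]
opening: 0.532
```

Request:
move_arm:
  steps:
    - {"linear":[0,0.001,0],"delta_rot":[0,0,0],"gripper":0.4}
    - {"linear":[0,0,0],"delta_rot":[0,0,0],"gripper":0.4}

```text
t: 8.43
position: [0.4506, -0.1182, 0.0265]
tool_rot: [0.501, 0.5, -0.5, -0.5]
wrist_force: [-0.2, 0.6, -0.7]
opening: 0.537
```

Request:
move_arm:
  steps:
    - {"linear":[0,0.0006,0],"delta_rot":[0,0,0],"gripper":0.4}
    - {"linear":[0,0,0],"delta_rot":[0,0,0],"gripper":0.4}

```text
t: 8.6
position: [0.451, -0.1184, 0.0263]
tool_rot: [0.501, 0.5, -0.5, -0.499]
wrist_force: [0.3, -0.3, -1.8]
opening: 0.532
```

Request:
move_arm:
  steps:
    - {"linear":[0,0.0012,0.0005],"delta_rot":[0.002,0,0],"gripper":0.4}
    - {"linear":[0,0,0],"delta_rot":[0,0,0],"gripper":0.4}

```text
t: 8.77
position: [0.4514, -0.1186, 0.0264]
tool_rot: [0.501, 0.5, -0.5, -0.5]
wrist_force: [-0.2, -0.0, -2.0]
opening: 0.535
```

```bash
python3 st.py .4497 -.1175 .0265; python3 tilt.py 372 400 270 320;python3 st.py .4497 -.1175 .0265
```

```text
t 8.77 pos [ 0.4514 -0.1186  0.0264] F [-0.2  -0.03 -2.05] T [ 0.   -0.08 -0.04] open 0.535
turn [ 0.0008 -0.0009 -0.0017]  tool shift to ['.4497', '-.1175', '.0265'] [ 0.0011 -0.0001  0.0017]
372 min [ 0.4265 -0.1411  0.0259] max [ 0.4627 -0.0975  0.0356] med [ 0.4419 -0.1179  0.0334]
normal [-0.012 -0.003  1.   ] 349
t 8.82 pos [ 0.4514 -0.1186  0.0263] F [-0.39  0.72 -0.99] T [0.04 0.   0.06] open 0.532
turn [ 0.0011 -0.0009 -0.0019]  tool shift to ['.4497', '-.1175', '.0265'] [ 0.0011 -0.0002  0.0017]
```

Request:
move_arm:
  steps:
    - {"linear":[0.001,0.002,0.0015],"delta_rot":[0,0,0],"gripper":0.4}
    - {"linear":[0,0.001,0],"delta_rot":[0,0,0],"gripper":0.4}

```text
t: 8.98
position: [0.452, -0.1189, 0.0262]
tool_rot: [0.502, 0.5, -0.5, -0.498]
wrist_force: [-3.8, 2.5, 7.9]
opening: 0.529
```

Request:
move_arm:
  steps:
    - {"linear":[0,0.001,0],"delta_rot":[0,0,0],"gripper":0.4}
    - {"linear":[0,0,0],"delta_rot":[0,0,0],"gripper":0.4}

```text
t: 9.15
position: [0.4521, -0.119, 0.0264]
tool_rot: [0.502, 0.5, -0.5, -0.498]
wrist_force: [-0.6, 0.7, -1.6]
opening: 0.533
```

Contact felt (8 N) at z=0.0264, as expected. Release.

Request:
move_arm:
  steps:
    - {"linear":[0,0,0],"delta_rot":[0,0,0],"gripper":0.7}
    - {"linear":[0,0,0],"delta_rot":[0,0,0],"gripper":0.75}
    - {"linear":[0,0,0],"delta_rot":[0,0,0],"gripper":0.75}
    - {"linear":[0,0,0],"delta_rot":[0,0,0],"gripper":0.75}
    - {"linear":[0,-0.01,0],"delta_rot":[0,0,0],"gripper":0.75}
    - {"linear":[0,-0.02,0],"delta_rot":[0,0,0],"gripper":0.75}
    - {"linear":[0,-0.01,0],"delta_rot":[0,0,0],"gripper":0.75}

```text
t: 9.73
position: [0.4496, -0.1177, 0.0652]
tool_rot: [-0.5, -0.499, 0.5, 0.5]
wrist_force: [0.5, -0.0, 0.6]
opening: 0.751
```

```bash
python3 st.py .4497 -.055 .066;  python3 tilt.py 368 420 270 320
```

```text
t 9.73 pos [ 0.4496 -0.1177  0.0652] F [ 0.5  -0.01  0.65] T [-0.   -0.03  0.04] open 0.751
turn [-0.0013 -0.0007 -0.0012]  tool shift to ['.4497', '-.055', '.066'] [ 0.0627 -0.0008 -0.    ]
462 min [ 0.4271 -0.1446  0.0258] max [ 0.4675 -0.1002  0.0356] med [ 0.4455 -0.122   0.0331]
normal [-0.011 -0.023  1.   ] 426
```

Request:
move_arm:
  steps:
    - {"linear":[0.02,0,0],"delta_rot":[0,0,0],"gripper":0}
    - {"linear":[0.02,0,0],"delta_rot":[0,0,0],"gripper":0}
    - {"linear":[0.018,0,0],"delta_rot":[0,0,0],"gripper":0}
    - {"linear":[0,0,0],"delta_rot":[0,0,0],"gripper":0}
    - {"linear":[0,0,0],"delta_rot":[0,0,0],"gripper":0}
    - {"linear":[0,0,0],"delta_rot":[0,0,0],"gripper":0}
    - {"linear":[0,0,0],"delta_rot":[0,0,0],"gripper":0}
    - {"linear":[0,0,0],"delta_rot":[0,0,0],"gripper":0}
    - {"linear":[0,0,0],"delta_rot":[0,0,0],"gripper":0}
    - {"linear":[0,0,0],"delta_rot":[0,0,0],"gripper":0}

```text
t: 10.62
position: [0.4531, -0.0627, 0.069]
tool_rot: [0.505, 0.499, -0.499, -0.497]
wrist_force: [0.8, -0.8, -0.3]
opening: 0.05
```

```bash
python3 st.py .4497 -.055 .0255
```

```text
t 10.62 pos [ 0.4531 -0.0627  0.069 ] F [ 0.82 -0.83 -0.32] T [ 0.04 -0.03  0.06] open 0.05
turn [ 0.008  -0.0045 -0.0071]  tool shift to ['.4497', '-.055', '.0255'] [0.008  0.0435 0.0038]
```

Request:
move_arm:
  steps:
    - {"linear":[0.004,0.005,0.0035],"delta_rot":[0.008,-0.0045,-0.007],"gripper":0}
    - {"linear":[0.004,0.01,0],"delta_rot":[0,0,0],"gripper":0}
    - {"linear":[0,0.01,0],"delta_rot":[0,0,0],"gripper":0}
    - {"linear":[0,0.007,0],"delta_rot":[0,0,0],"gripper":0}
    - {"linear":[0,0,0],"delta_rot":[0,0,0],"gripper":0}

```text
t: 11.03
position: [0.4489, -0.0545, 0.0334]
tool_rot: [-0.5, -0.5, 0.5, 0.501]
wrist_force: [0.3, -0.3, 0.7]
opening: 0.005
```

```bash
python3 st.py .4497 -.058 .0255
```

```text
t 11.03 pos [ 0.4489 -0.0545  0.0334] F [ 0.32 -0.29  0.66] T [ 0.    0.03 -0.02] open 0.005
turn [-0.0012 -0.0008  0.0007]  tool shift to ['.4497', '-.058', '.0255'] [-0.0035  0.0079 -0.0008]
```

Request:
move_arm:
  steps:
    - {"linear":[-0.002,0.004,-0.0008],"delta_rot":[0,0,0],"gripper":0}
    - {"linear":[-0.002,0.003,0],"delta_rot":[0,0,0],"gripper":0}
    - {"linear":[0,0,0],"delta_rot":[0,0,0],"gripper":0}

```text
t: 11.28
position: [0.4489, -0.0584, 0.0244]
tool_rot: [-0.499, -0.499, 0.5, 0.501]
wrist_force: [0.6, 0.6, 0.2]
opening: 0.005
```

```bash
python3 st.py .4497 -.07 .0255
```

```text
t 11.28 pos [ 0.4489 -0.0584  0.0244] F [0.61 0.57 0.23] T [0.02 0.07 0.  ] open 0.005
turn [-0.0035 -0.0002  0.0015]  tool shift to ['.4497', '-.07', '.0255'] [-0.0116 -0.0011 -0.0008]
```

Request:
move_arm:
  steps:
    - {"linear":[-0.005,-0.001,-0.0008],"delta_rot":[-0.003,0,0.001],"gripper":0}
    - {"linear":[-0.005,0,0],"delta_rot":[0,0,0],"gripper":0}
    - {"linear":[-0.005,0,0],"delta_rot":[0,0,0],"gripper":0}
    - {"linear":[-0.005,0,0],"delta_rot":[0,0,0],"gripper":0}

```text
t: 11.62
position: [0.4503, -0.08, 0.026]
tool_rot: [0.5, 0.5, -0.5, -0.5]
wrist_force: [-0.1, -0.9, -0.3]
opening: 0.008
```

```bash
python3 st.py .4497 -.10 .0255
```

```text
t 11.62 pos [ 0.4503 -0.08    0.026 ] F [-0.15 -0.93 -0.28] T [-0.02  0.    0.02] open 0.008
turn [ 0.0008  0.0008 -0.0001]  tool shift to ['.4497', '-.10', '.0255'] [-0.02    0.0005  0.0006]
```

Request:
move_arm:
  steps:
    - {"linear":[-0.005,0.0005,0.0006],"delta_rot":[0.0008,0.0008,0],"gripper":0}
    - {"linear":[-0.005,0,0],"delta_rot":[0,0,0],"gripper":0}
    - {"linear":[-0.005,0,0],"delta_rot":[0,0,0],"gripper":0}
    - {"linear":[-0.005,0,0],"delta_rot":[0,0,0],"gripper":0}

```text
t: 11.95
position: [0.4501, -0.1026, 0.0261]
tool_rot: [0.501, 0.5, -0.499, -0.5]
wrist_force: [-0.2, 0.3, -0.5]
opening: 0.003
```

```bash
python3 st.py .4497 -.12 .0255; python3 tilt.py 368 430 270 340
```

```text
t 11.95 pos [ 0.4501 -0.1026  0.0261] F [-0.17  0.27 -0.53] T [ 0.14 -0.03 -0.01] open 0.003
turn [ 0.0011 -0.0013  0.0001]  tool shift to ['.4497', '-.12', '.0255'] [-0.0174  0.0006  0.0003]
548 min [ 0.427  -0.1658  0.0256] max [ 0.4715 -0.1213  0.0353] med [ 0.4475 -0.146   0.033 ]
normal [-0.01  -0.017  1.   ] 508
```

The disc follows the finger, centre near y=-0.144 and x=0.449. Pushing on.

Request:
move_arm:
  steps:
    - {"linear":[-0.004,0.0006,0.0003],"delta_rot":[0.001,-0.0013,0],"gripper":0}
    - {"linear":[-0.004,0,0],"delta_rot":[0,0,0],"gripper":0}
    - {"linear":[-0.004,0,0],"delta_rot":[0,0,0],"gripper":0}
    - {"linear":[-0.004,0,0],"delta_rot":[0,0,0],"gripper":0}

```text
t: 12.33
position: [0.4499, -0.1206, 0.0256]
tool_rot: [0.5, 0.5, -0.5, -0.5]
wrist_force: [0.1, 1.6, 0.8]
opening: 0.008
```

```bash
python3 st.py .4497 -.135 .0255
```

```text
t 12.33 pos [ 0.4499 -0.1206  0.0256] F [0.09 1.58 0.76] T [ 0.21 -0.03 -0.04] open 0.008
turn [ 0.0003 -0.0003  0.0002]  tool shift to ['.4497', '-.135', '.0255'] [-0.0144  0.0001  0.0002]
```

Request:
move_arm:
  steps:
    - {"linear":[-0.004,0,0],"delta_rot":[0,0,0],"gripper":0}
    - {"linear":[-0.004,0,0],"delta_rot":[0,0,0],"gripper":0}
    - {"linear":[-0.004,0,0],"delta_rot":[0,0,0],"gripper":0}

```text
t: 12.58
position: [0.4499, -0.1337, 0.0256]
tool_rot: [0.5, 0.5, -0.5, -0.5]
wrist_force: [-0.0, 0.8, 1.0]
opening: 0.004
```

Request:
move_arm:
  steps:
    - {"linear":[-0.003,0,0],"delta_rot":[0,0,0],"gripper":0}
    - {"linear":[-0.003,0,0],"delta_rot":[0,0,0],"gripper":0}
    - {"linear":[-0.003,0,0],"delta_rot":[0,0,0],"gripper":0}

```text
t: 12.83
position: [0.4497, -0.1436, 0.0255]
tool_rot: [-0.5, -0.5, 0.5, 0.5]
wrist_force: [-1.1, 1.9, 2.1]
opening: 0.003
```

```bash
python3 st.py .4497 -.155 .0255;python3 tilt.py 368 450 270 370
```

```text
t 12.83 pos [ 0.4497 -0.1436  0.0255] F [-1.15  1.9   2.13] T [ 0.41  0.16 -0.05] open 0.003
turn [-0.0004 -0.0003  0.0011]  tool shift to ['.4497', '-.155', '.0255'] [-0.0114  0.     -0.    ]
678 min [ 0.3775 -0.2213  0.019 ] max [ 0.4681 -0.1617  0.0354] med [ 0.4431 -0.19    0.0328]
normal [-0.086 -0.045  0.995] 612
```

Request:
move_arm:
  steps:
    - {"linear":[-0.003,0,0],"delta_rot":[0,0,0],"gripper":0}
    - {"linear":[-0.003,0,0],"delta_rot":[0,0,0],"gripper":0}
    - {"linear":[-0.003,0,0],"delta_rot":[0,0,0],"gripper":0}

```text
t: 13.13
position: [0.4498, -0.1536, 0.0256]
tool_rot: [-0.5, -0.5, 0.5, 0.5]
wrist_force: [-0.2, 1.7, 1.0]
opening: 0.005
```

Request:
move_arm:
  steps:
    - {"linear":[-0.003,0,0],"delta_rot":[0,0,0],"gripper":0}
    - {"linear":[-0.003,0,0],"delta_rot":[0,0,0],"gripper":0}

```text
t: 13.3
position: [0.4499, -0.1604, 0.0256]
tool_rot: [0.5, 0.5, -0.5, -0.5]
wrist_force: [0.3, 0.7, 0.8]
opening: 0.008
```

```bash
python3 st.py .4497 -.175 .0255
```

```text
t 13.3 pos [ 0.4499 -0.1604  0.0256] F [0.27 0.72 0.78] T [ 0.2   0.06 -0.03] open 0.008
turn [0.0002 0.0001 0.0002]  tool shift to ['.4497', '-.175', '.0255'] [-0.0146  0.0001  0.0002]
```

Request:
move_arm:
  steps:
    - {"linear":[-0.002,0,0],"delta_rot":[0,0,0],"gripper":0}
    - {"linear":[-0.002,0,0],"delta_rot":[0,0,0],"gripper":0}
    - {"linear":[-0.002,0,0],"delta_rot":[0,0,0],"gripper":0}

```text
t: 13.55
position: [0.4499, -0.1674, 0.0256]
tool_rot: [0.5, 0.5, -0.5, -0.5]
wrist_force: [0.8, 1.4, 1.0]
opening: 0.003
```

Request:
move_arm:
  steps:
    - {"linear":[-0.002,0,0],"delta_rot":[0,0,0],"gripper":0}
    - {"linear":[-0.002,0,0],"delta_rot":[0,0,0],"gripper":0}

```text
t: 13.72
position: [0.4499, -0.1718, 0.0256]
tool_rot: [0.5, 0.5, -0.5, -0.5]
wrist_force: [0.3, 0.7, -0.0]
opening: 0.006
```

```bash
python3 st.py .4497 -.185 .0255
```

```text
t 13.72 pos [ 0.4499 -0.1718  0.0256] F [ 0.32  0.67 -0.05] T [ 0.24 -0.    0.04] open 0.006
turn [ 0.0002 -0.0001  0.0001]  tool shift to ['.4497', '-.185', '.0255'] [-0.0132  0.0001  0.0002]
```

Now in the pocket range, so single small rows from here.

Request:
move_arm:
  steps:
    - {"linear":[-0.0015,0,0],"delta_rot":[0,0,0],"gripper":0}
    - {"linear":[-0.0015,0,0],"delta_rot":[0,0,0],"gripper":0}

```text
t: 13.88
position: [0.4499, -0.1752, 0.0256]
tool_rot: [0.5, 0.5, -0.5, -0.5]
wrist_force: [-0.2, 1.0, 0.6]
opening: 0.01
```

Request:
move_arm:
  steps:
    - {"linear":[-0.0015,0,0],"delta_rot":[0,0,0],"gripper":0}

```text
t: 13.97
position: [0.4499, -0.1768, 0.0256]
tool_rot: [0.5, 0.5, -0.5, -0.5]
wrist_force: [-0.3, 2.1, 1.5]
opening: 0.004
```

Request:
move_arm:
  steps:
    - {"linear":[-0.0015,0,0],"delta_rot":[0,0,0],"gripper":0}

```text
t: 14.05
position: [0.4499, -0.1784, 0.0256]
tool_rot: [0.5, 0.5, -0.5, -0.5]
wrist_force: [0.4, 1.6, 0.8]
opening: 0.002
```

```bash
python3 st.py .4497 -.185 .0255;python3 tilt.py 398 460 310 380
```

```text
t 14.05 pos [ 0.4499 -0.1784  0.0256] F [0.39 1.63 0.76] T [0.25 0.04 0.  ] open 0.002
turn [ 0.0002 -0.0001  0.0003]  tool shift to ['.4497', '-.185', '.0255'] [-0.0066  0.0001  0.0002]
629 min [ 0.4262 -0.2417  0.0258] max [ 0.4676 -0.1971  0.0352] med [ 0.4457 -0.2203  0.0328]
normal [-0.012 -0.021  1.   ] 592
```

Request:
move_arm:
  steps:
    - {"linear":[-0.0015,0,0],"delta_rot":[0,0,0],"gripper":0}

```text
t: 14.18
position: [0.4499, -0.1804, 0.0256]
tool_rot: [0.5, 0.5, -0.5, -0.5]
wrist_force: [-0.1, 0.5, 0.2]
opening: 0.005
```

Request:
move_arm:
  steps:
    - {"linear":[-0.0015,0,0],"delta_rot":[0,0,0],"gripper":0}

```text
t: 14.27
position: [0.4499, -0.1821, 0.0255]
tool_rot: [0.5, 0.5, -0.5, -0.5]
wrist_force: [-0.1, 0.7, -0.3]
opening: 0.006
```

Request:
move_arm:
  steps:
    - {"linear":[-0.0015,0,0],"delta_rot":[0,0,0],"gripper":0}

```text
t: 14.35
position: [0.4498, -0.1838, 0.0255]
tool_rot: [-0.5, -0.5, 0.5, 0.5]
wrist_force: [0.7, -0.1, -0.4]
opening: 0.006
```

```bash
python3 st.py .4497 -.185 .0255;python3 tilt.py 398 460 310 385
```

```text
t 14.35 pos [ 0.4498 -0.1838  0.0255] F [ 0.72 -0.06 -0.44] T [ 0.1 -0.   0. ] open 0.006
turn [ 0.0001  0.0002 -0.0007]  tool shift to ['.4497', '-.185', '.0255'] [-0.0012 -0.      0.0001]
652 min [ 0.426  -0.2465  0.0238] max [ 0.4675 -0.2023  0.035 ] med [ 0.4465 -0.2252  0.0312]
normal [-0.043 -0.128  0.991] 632
```

The front edge is dipping: the disc leans about 7° towards -y, with its centre near -0.227. Pushing on gently.

Request:
move_arm:
  steps:
    - {"linear":[-0.0012,0,0],"delta_rot":[0,0,0],"gripper":0}

```text
t: 14.48
position: [0.4498, -0.1853, 0.0254]
tool_rot: [0.5, 0.5, -0.5, -0.5]
wrist_force: [0.3, 0.8, -0.8]
opening: 0.003
```

Request:
move_arm:
  steps:
    - {"linear":[-0.0012,0,0],"delta_rot":[0,0,0],"gripper":0}

```text
t: 14.57
position: [0.4497, -0.1866, 0.0254]
tool_rot: [-0.5, -0.5, 0.5, 0.5]
wrist_force: [0.6, 0.7, -0.1]
opening: 0.006
```

```bash
python3 st.py .4497 -.19 .0255;python3 tilt.py 398 460 310 385
```

```text
t 14.57 pos [ 0.4497 -0.1866  0.0254] F [ 0.62  0.66 -0.1 ] T [0.15 0.03 0.01] open 0.006
turn [-0.      0.     -0.0008]  tool shift to ['.4497', '-.19', '.0255'] [-0.0034 -0.0001 -0.    ]
661 min [ 0.4259 -0.2495  0.0234] max [ 0.4671 -0.205   0.0342] med [ 0.4459 -0.2279  0.0308]
normal [-0.037 -0.095  0.995] 631
```

Request:
move_arm:
  steps:
    - {"linear":[-0.0012,0,0],"delta_rot":[0,0,0],"gripper":0}

```text
t: 14.7
position: [0.4497, -0.188, 0.0254]
tool_rot: [0.5, 0.5, -0.5, -0.5]
wrist_force: [0.2, 0.6, -0.4]
opening: 0.006
```

Request:
move_arm:
  steps:
    - {"linear":[-0.0012,0,0],"delta_rot":[0,0,0],"gripper":0}

```text
t: 14.78
position: [0.4498, -0.1894, 0.0254]
tool_rot: [-0.5, -0.5, 0.5, 0.5]
wrist_force: [-0.3, 0.4, -0.6]
opening: 0.006
```

```bash
python3 st.py .4497 -.19 .0255;python3 tilt.py 398 460 310 385
```

```text
t 14.78 pos [ 0.4498 -0.1894  0.0254] F [-0.33  0.45 -0.61] T [ 0.04 -0.02 -0.02] open 0.006
turn [ 0.0001  0.0001 -0.0012]  tool shift to ['.4497', '-.19', '.0255'] [-0.0006 -0.0001  0.0001]
652 min [ 0.4255 -0.2515  0.0227] max [ 0.4672 -0.2061  0.0312] med [ 0.4459 -0.2295  0.0289]
normal [-0.01  -0.016  1.   ] 617
```

Dropped: top 4 mm lower and the normal is flat again. One gentle nudge to feel that it stands firm.

Request:
move_arm:
  steps:
    - {"linear":[-0.0012,0,0],"delta_rot":[0,0,0],"gripper":0}

```text
t: 14.92
position: [0.4499, -0.1909, 0.0255]
tool_rot: [0.5, 0.5, -0.5, -0.5]
wrist_force: [-0.6, 1.1, 0.3]
opening: -0.001
```

Request:
move_arm:
  steps:
    - {"linear":[-0.0012,0,0],"delta_rot":[0,0,0],"gripper":0}

```text
t: 15.0
position: [0.4499, -0.1921, 0.0255]
tool_rot: [0.5, 0.5, -0.5, -0.5]
wrist_force: [0.8, 1.6, -0.0]
opening: 0.005
```

```bash
python3 st.py .4497 -.19 .0255;python3 tilt.py 398 460 310 385
```

```text
t 15.0 pos [ 0.4499 -0.1921  0.0255] F [ 0.75  1.6  -0.03] T [0.2  0.04 0.01] open 0.005
turn [ 0.0003  0.     -0.0012]  tool shift to ['.4497', '-.19', '.0255'] [0.0021 0.     0.0002]
655 min [ 0.4259 -0.2524  0.0222] max [ 0.4681 -0.2077  0.0313] med [ 0.4461 -0.2307  0.0289]
normal [-0.012 -0.017  1.   ] 625
```

Request:
move_arm:
  steps:
    - {"linear":[-0.001,0,0],"delta_rot":[0,0,0],"gripper":0}

```text
t: 15.13
position: [0.4498, -0.1932, 0.0255]
tool_rot: [0.5, 0.5, -0.5, -0.5]
wrist_force: [-0.0, 0.1, 0.9]
opening: 0.006
```

```bash
python3 st.py .4497 -.19 .0255;python3 tilt.py 398 460 310 385
```

```text
t 15.13 pos [ 0.4498 -0.1932  0.0255] F [-0.03  0.09  0.85] T [ 0.24 -0.02 -0.01] open 0.006
turn [ 0.0002 -0.     -0.001 ]  tool shift to ['.4497', '-.19', '.0255'] [ 0.0032 -0.      0.0001]
657 min [ 0.4258 -0.2538  0.0229] max [ 0.4675 -0.209   0.0311] med [ 0.446  -0.2312  0.0289]
normal [-0.009 -0.005  1.   ] 624
```

Request:
move_arm:
  steps:
    - {"linear":[-0.001,0,0],"delta_rot":[0,0,0],"gripper":0}

```text
t: 15.27
position: [0.4498, -0.1943, 0.0255]
tool_rot: [0.5, 0.5, -0.5, -0.5]
wrist_force: [-0.4, 1.3, 1.2]
opening: 0.006
```

Request:
move_arm:
  steps:
    - {"linear":[-0.001,0,0],"delta_rot":[0,0,0],"gripper":0}

```text
t: 15.35
position: [0.4496, -0.1947, 0.0254]
tool_rot: [-0.5, -0.5, 0.5, 0.5]
wrist_force: [-0.5, 5.4, 4.1]
opening: 0.005
```

It stands firm at 5 N against the pocket wall. Backing off, then up and clear.

Request:
move_arm:
  steps:
    - {"linear":[0.006,0,0],"delta_rot":[0,0,0],"gripper":0}
    - {"linear":[0.01,0,0],"delta_rot":[0,0,0],"gripper":0}
    - {"linear":[0.01,-0.01,0],"delta_rot":[0,0,0],"gripper":0}
    - {"linear":[0.02,-0.03,0],"delta_rot":[0,0,0],"gripper":0}
    - {"linear":[0.03,-0.03,0],"delta_rot":[0,0,0],"gripper":0}
    - {"linear":[0.03,-0.03,0],"delta_rot":[0,0,0],"gripper":0}
    - {"linear":[0.03,-0.02,0],"delta_rot":[0,0,0],"gripper":0}
    - {"linear":[0.03,0,0],"delta_rot":[0,0,0],"gripper":0}
    - {"linear":[0,0,0],"delta_rot":[0,0,0],"gripper":0}

```text
t: 16.1
position: [0.4489, -0.0198, 0.15]
tool_rot: [0.502, 0.5, -0.498, -0.5]
wrist_force: [-0.7, 0.5, -0.3]
opening: 0.006
```

```bash
python3 st.py .4497 -.19 .0255;python3 tilt.py 398 470 310 385; python3 - <<'E'
from cell import env
from h import *
c=env.camera("scene")["img"][:,:,::-1]; t=env.camera("top")["img"][:,:,::-1]
a=cv2.resize(c[255:425,335:500],(400,412)); b=cv2.resize(c[60:280,190:400],(393,412))
cv2.imwrite("pics/end.png",np.hstack([a,b]))
E
```

```text
t 16.1 pos [ 0.4489 -0.0198  0.15  ] F [-0.65  0.5  -0.3 ] T [-0.   -0.02  0.05] open 0.006
turn [ 0.0024 -0.0041 -0.    ]  tool shift to ['.4497', '-.19', '.0255'] [-0.1702  0.1245 -0.0011]
747 min [ 0.4256 -0.2536  0.0221] max [ 0.5169 -0.2095  0.0315] med [ 0.4489 -0.2309  0.0288]
normal [ 0.033 -0.002  0.999] 704
```

View pics/end.png

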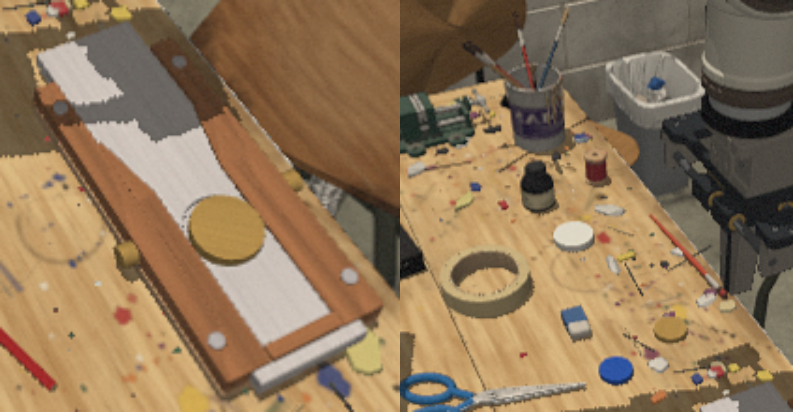

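The disc sits flat in the pocket (left crop 228,230), with the rim's clearance sliver visible on its +y side. The ink bottle (538,187), spool (596,167) and eraser (575,322) stand where they were.

```bash
python3 -c "
from cell import env
print(env.finish_job())"
```

```text
the job is handed in; nothing more can be done
None
```

The larger brass blank is in the round pocket, lying flat on its floor, and I handed the job in at about 16 s.

- **Laying it down:** My first descent for the grasp drifted and the fingers closed above the blank without moving it, so I corrected and gripped again. I then laid the blank on the wide end at load; it touched the bed at about 8 N.
- **Sliding it in:** I pushed it along the channel with the closed fingertips at about 1–2 N. It dipped with its centre near jig y = -35 mm and fell flat within the next 5 mm or so. A last nudge stopped firmly at about 5 N against the pocket wall.
- **Last checks:** The depth map shows the blank's top 4 mm lower than when it was sliding, as the pocket's depth requires. Its tilt is near zero; the last fit, about 2°, took in some jig pixels. By eye in the last picture, the ink bottle, spool and eraser are where they were, and the arm is clear of everything.
- **One disagreement:** In a picture taken with the blank held over the jig it looked tipped, but the depth map showed it flat, so I went by the depth.

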